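# Ready the bench dust pot: unpin the cover, bayonet the suction lid home

## Task

Get the bench dust pot ready for suction: draw the retaining pin out of the hasp staple, lift the white transport cover off the pot, and lay the pin and the cover (flat, the way it sat, knob up) on the worktop. Then fit the dark suction lid that stands on the rubber mat: set its lugs in the slots of the pot's mouth, press it down on the sealing ring and turn it clockwise, seen from above, until its lever comes to the stop. Leave the ethanol bottle and the two plaster sherds where they are.

Things in the scene. Friction and masses are not known exactly. Their poses are not given: they have to be found in the camera images.
- dust_pot: Round steel pot fixed to the worktop, white cover on it at the start. Origin: centre of its underside, z up. Outside diameter 116 mm, foot 140, lip 132 at z 70-75, rim at z 80. Hasp staple at its -x, pipe stub at +x (to 100 mm, z 38). Angles are from its +x, anticlockwise from above. Marks on the lip: a dot at -60 deg (lever goes in), a bar at -120 deg (stop).
- pot_mouth (a point): Centre of the pot's mouth, 80 mm above its origin. Bore 100 mm, narrowed to 86 by a dark 6 mm flange (z 74-80) with three slots: a wide one (51 deg) at -60 deg, two of 31 deg at 60 and 180 deg. Under the flange the lugs can run 60 deg clockwise from the slots to solid stops; the other way is blocked.
- seal_top (a point): Centre of the top of the springy rubber ring on the pot's rim, z 84 mm, diameter 101-115. It starts to give at 4 N, takes 10 N for 3 mm and gives 4 mm at most.
- suction_lid: Loose dark steel lid, 0.3-0.4 kg, standing upright on the mat. Origin: centre of its underside; +x towards its lever. Plug 82 mm diameter, z 0-14, with lugs out to 96 mm at z 0.5-5.5: one 44 deg wide under the lever, two 24 deg wide at +-120 deg (2 mm play all round in the slots). Disc 115 mm diameter, z 14-21; gripped by the hose stub above it.
- hose_stub (a point): On the lid's axis, 47 mm above its underside: grip point of the black round hose stub, 34 mm diameter, from 21 (top of the disc) to 67 mm above the underside.
- lever_knob (a point): On the axis of the lid's upright lever knob, 110 mm from the lid's axis, 35 mm above the lid's underside. Knob 17 mm diameter, 15 to 45 mm above the underside; lever arm 15 mm wide, 15 to 22 mm above it.
- slot_point (a point): Fixed point of the pot, 110 mm from its axis at -60 deg: the lever knob is over it when the lugs can go in (lid yaw -60 deg in the pot's frame). The lid's underside is then 70 mm above the pot's, the disc just resting on the rubber ring; not aligned it lies at 79. To turn, keep it pressed down to 66-67 mm so that the lugs pass under the flange.
- stop_point (a point): Fixed point of the pot, 110 mm from its axis at -120 deg: the lever knob is over it at the stop (lid yaw -120 deg in the pot's frame). From some 15 deg past the slots the lid stays down by itself, underside 68.5 mm above the pot's, and turns with a few N at the lever knob.
- transport_cover: Loose white plastic cover, 0.2 kg, on the pot's rubber ring. Origin: centre of its underside, 79 mm above the pot's. Plug 80 mm diameter z 0-5, disc 112 mm z 5-11, black knob on the axis 33 mm diameter z 24-39 (neck 19 mm below). Tongue at its -x, 38 mm wide, out to 87 mm, with a 26 x 10 mm hole that sits over the staple.
- pin: Loose steel retaining pin, 50 g, lying level in the staple on the cover's tongue. Origin: on its axis, in the middle of the black hexagonal head (26 mm long, 19 mm thick). Shaft 7 mm diameter, along +x; +x points at the pot's axis, so the pin is drawn out along its -x. Lying on the worktop its axis is 9 mm up.
- pin_tip (a point): Tip of the pin's shaft, 64 mm from the pin's origin along its +x.
- staple (a point): Middle of the opening of the hasp staple, 74 mm from the pot's axis at its -x, 94 mm up. The opening is 11 mm wide; legs and bridge are 5 mm bar, top at 108 mm.
- ethanol_bottle: Loose white bottle with a blue cap, 58 mm diameter, 130 mm tall, on the mat close behind the lid; leave it alone. Origin: centre of its underside.
- sherd_a: Loose plaster sherd, 57 x 32 x 8 mm, on the mat in front of the lid; leave it alone. Origin: centre of its underside.
- sherd_b: Loose plaster sherd, 59 x 63 x 10 mm, on the worktop between pot and mat; leave it alone. Origin: centre of its underside.
- bench_mat: Cork mat fixed on the worktop, 290 (x) x 170 (y) x 3 mm. Origin: centre of its underside. The worktop spans x 0.24 to 1.07 and y above -0.53; all else on it (box, bowl, jar, brushes, caliper, block) is fixed and lies beyond x = 0.70 or beyond y = 0.19.
- ring_stand: Fixed white ring on three legs at the left of the work, about 400 mm across and 210 mm tall; origin under its middle. An arm that starts at the left must pass over it, fingertips above 0.27 m.

How it is judged:
By the outcome, as a careful person would: the job done as asked, in the order asked, and still so for the second after the job is handed in, with the robot touching nothing.
It also fails if it takes over 72 s, if anything falls off the work surface, if the arm or the gripper's body presses on something with over 40 N, if the wrist force passes 120 N, or if a joint passes its speed limit or range.

## Robot

A 7-joint arm with a two-finger parallel gripper is mounted at the origin on a cart in front of the work surface, level with it; the furniture and walls round the work are solid. World frame = base frame: x ahead of the robot, y to its left, z up, the work surface at z = 0. Lengths are in m, angles in rad, forces in N, time in s.
With the tool pointing down it reaches from about 0.4 to 0.85 m from the base axis. Payload 10.4 kg.
Tool frame: the origin (TCP) lies on the centre line of the jaws, within the pads' length; the fingertips stand 22 mm ahead of it and the grasp point (between the pads) lies 3 mm ahead of it; z points along the fingers, y is the line along which they close (so a half turn about z gives the same grasp; the last joint's range is limited). The gripper opens to 87 mm and grips with 3 to 60 N. Pads are 19 mm wide; open, the fingers measure 117 mm over their backs; the gripper's body (75 mm by 190 mm) begins 51 mm behind the grasp point.
Start: joints at [1.247, 0.332, -0.065, 1.46, 0.022, 1.35, -0.088], TCP at [0.185, -0.597, 0.245] pointing down, gripper open.
Joint ranges: [-2.6, 2.6], [-0.5, 2.12], [-1.47, 1.34], [0.16, 2.42], [-1.27, 4.41], [0.06, 2.06], [-2.6, 2.6]. Speed limits (rad/s): [2.22, 2.22, 2.79, 2.79, 3.14, 3.14, 3.14].

## Interface

Orientations are given as a unit quaternion [x, y, z, w].
In Python, from bench import r gives the robot as it stands.
- The arm moves only by the shell command python3 jog.py 'ROWS' [FORCE]. ROWS is a JSON list of rows, 1 to 12 of them, each of 5 numbers: dx, dy, dz in units of 5 mm, then a turn about the tool's z in rad, then the finger opening in m; each row is the pose to reach, as a shift and turn from the pose commanded when the command began, along the tool's axes at that moment; what a row does not reach only later rows make up. A row lasts 1/10 s, in which the tool goes at most 0.05 m and 0.15 rad, less where a joint would pass 70% of its speed; a pose out of reach is approached as far as the arm can. The fingers move at their own pace and stop on an object; FORCE is the grip in N (left out, the last holds). Time passes only in rows, so rows that do not move let the fingers close. It prints the time, the measured TCP pose, the force, the opening and the grip force at its end. Input that does not fit is refused with a message, and nothing moves.
- r.read_state(): the state, without advancing time (a new reading comes with each control period).
- r.camera(name): name is "scene" or "top"; returns a dict with "img" (384x512x3 uint8, red, green, blue), "fx", "fy", "cx", "cy" (pixels), "pose" (4x4, takes a point from camera to world coordinates). Camera axes: x right, y down, z forward; pixel columns grow to the right and rows downward; lengths in m; the calibration is good to about 2 mm. A picture is of the moment at which its call begins. There is no depth.
- r.close_job(): hands the job in; it is judged then, once.
The state is a dict: "time": time; "joint_positions": joint angles; "joint_vel": joint speeds; "joint_torque": joint torques, N m; "ee_pos": TCP position; "eef_rot": TCP orientation; "ft_force": force on the tool from outside, world axes, zero at the start; "torque": the same for the moment, N m; "width": finger opening in m; "grip_force": force on a finger pad.
Only numpy, scipy, OpenCV 4.12 (cv2) and the standard library are available. Lean on these libraries where they do the work, as an engineer would, in place of code of your own. Each camera call takes 0.05 s, during which the arm holds its last target. There are 200 camera calls.

## Working session

There is one attempt and no reset: what is moved stays moved. The work goes in short steps, Python scripts to look and compute and a shell command to move; the robot and the scene stay as the last step left them, time stands still between calls to the robot, and variables do not carry over. Pictures are saved under pics/ and viewed, at most 10 in all, crops included, and the job is handed in when it is done.

```bash
ls; mkdir -p pics
python3 - <<'E'
from bench import r
import cv2,numpy as np
np.set_printoptions(precision=4,suppress=True)
for n in("scene","top"):
    c=r.camera(n); cv2.imwrite(f"pics/{n}0.png",c["img"][:,:,::-1]); print(n,c["fx"],c["fy"],c["cx"],c["cy"]);print(c["pose"])
s=r.read_state();print(s)
E
```

```text
bench.py
jog.py
pics
scene 365.21880561470954 365.21880561470954 261.18230922821397 188.2154478162988
[[-0.8995 -0.1826  0.3969  0.0086]
 [-0.4368  0.3537 -0.8271  1.1027]
 [ 0.0106 -0.9173 -0.3979  0.6287]
 [ 0.      0.      0.      1.    ]]
top 400.93539786925555 400.93539786925555 257.77097846604005 194.2885652201085
[[ 0.0092 -0.9959  0.0897  0.451 ]
 [-0.9999 -0.0103 -0.0124 -0.0074]
 [ 0.0132 -0.0896 -0.9959  1.2428]
 [ 0.      0.      0.      1.    ]]
{'time': 0.1, 'joint_positions': array([ 1.2474,  0.3328, -0.0647,  1.4608,  0.0216,  1.3499, -0.0885]), 'joint_vel': array([ 0.0019, -0.0018,  0.0001, -0.0007,  0.0013,  0.0007,  0.0022]), 'joint_torque': array([  0.0017, -62.4548,   0.0254, -39.0721,  -0.0612,   0.0366,
         0.0001]), 'ee_pos': array([ 0.1851, -0.5966,  0.2438]), 'eef_rot': array([ 0.9887,  0.1498, -0.0001, -0.0006]), 'ft_force': array([-0.0645, -0.1783,  0.2648]), 'torque': array([-0.0275,  0.032 ,  0.007 ]), 'grip_force': 0.0, 'width': 0.08707705574068483}
```

View pics/scene0.png

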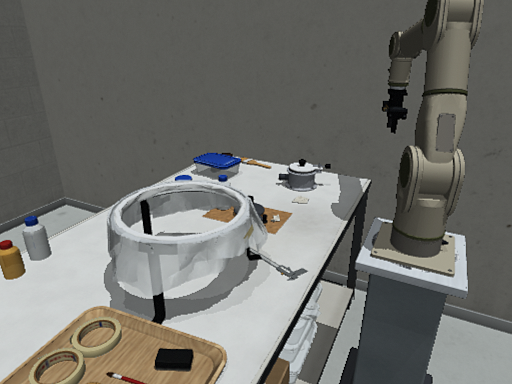

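View pics/top0.png

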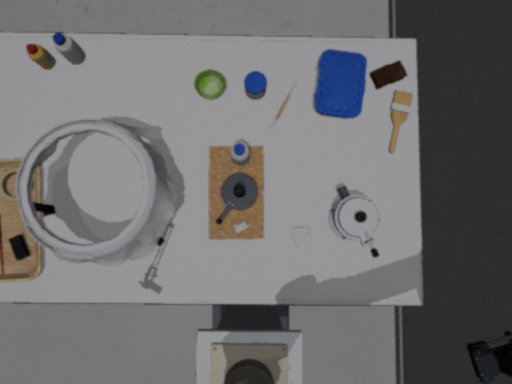

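The scene view shows the pot near (300,175), with the lid at about (255,208) partly hidden behind the ring. In the top view the pot is at (358,216), pin head (375,252), pipe stub (343,190), lid (240,190) with lever knob (220,220), bottle (240,152), and sherds at (240,227) and (301,235). I'll zoom in next.

Run:
```python
import cv2,numpy as np
t=cv2.imread("pics/top0.png");s=cv2.imread("pics/scene0.png")
def cr(im,x,y,w,h,W,H): return cv2.resize(im[y:y+h,x:x+w],(W,H),interpolation=cv2.INTER_CUBIC)
a=np.hstack([cr(t,320,176,67,84,320,400)[:,:],cr(t,200,136,80,67*1+33,320,400)])
b=np.hstack([cr(s,270,155,64,40,320,200),cr(s,220,185,80,50,320,200)])
cv2.imwrite("pics/crop0.png",np.vstack([a,b]))
```

```text
(no output)
```

View pics/crop0.png

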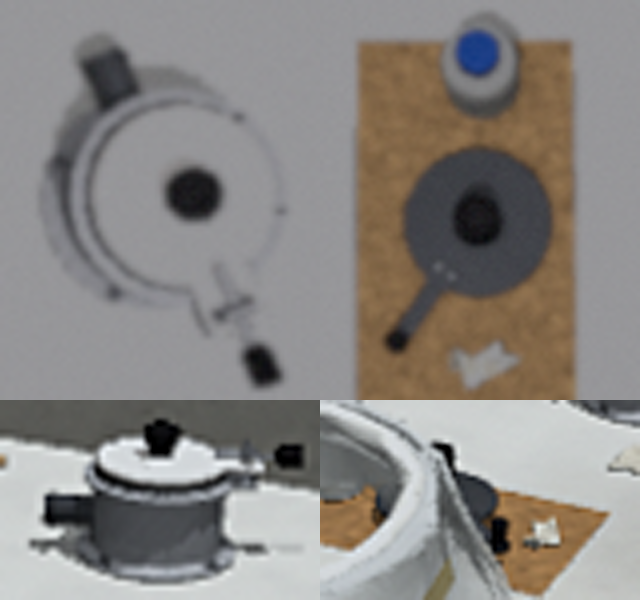

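The crops show the pot with its cover: black knob at top px ≈(360.5,216.5), pin head (375,252), and pipe stub upper left. The lid has its stub at (240,191) and lever knob at (219.5,221). In the scene crop, the cover knob is at ≈(302,162), the pin head at (328,166) and the lever knob at (265,218). The lid stub top is at (251,198). Next I'll measure them.

```bash
cat > vis.py <<'E'
import cv2,numpy as np
from bench import r
np.set_printoptions(precision=4,suppress=True)
def cam(n): return r.camera(n)
def ray(c,p):
    d=c["pose"][:3,:3]@np.array([(p[0]-c["cx"])/c["fx"],(p[1]-c["cy"])/c["fy"],1]); return c["pose"][:3,3],d/np.linalg.norm(d)
def plane(c,p,z):
    o,d=ray(c,p); return o+d*(z-o[2])/d[2]
def tri(c1,p1,c2,p2):
    o1,d1=ray(c1,p1);o2,d2=ray(c2,p2)
    t=np.linalg.lstsq(np.c_[d1,-d2],o2-o1,rcond=None)[0]
    a,b=o1+t[0]*d1,o2+t[1]*d2; return (a+b)/2,np.linalg.norm(a-b)
def blobs(c,box,lo,hi,amin=8):
    """blobs with max channel in [lo,hi] inside box x0,y0,x1,y1, upsampled 4x: centre, area, bbox"""
    x0,y0,x1,y1=box; g=c["img"][y0:y1,x0:x1].max(2)
    g=cv2.resize(g,None,fx=4,fy=4,interpolation=cv2.INTER_CUBIC)
    n,l,s,ce=cv2.connectedComponentsWithStats(((g>=lo)&(g<=hi)).astype(np.uint8))
    return [(np.array([x0,y0])+(ce[i]+.5)/4-.5, s[i,4]/16, np.array([x0,y0,0,0])+s[i,:4]/4) for i in range(1,n) if s[i,4]/16>=amin]
E
python3 - <<'E'
from vis import *
t=cam("top");s=cam("scene")
for nm,c,b,hi in [("knob",t,(348,205,373,230),60),("pin",t,(366,240,386,264),60),("stub",t,(230,180,250,202),45),("lever",t,(212,212,228,228),40),("pipe",t,(330,178,354,202),110),("discL",t,(215,170,262,218),95),
 ("knobS",s,(290,155,315,172),60),("pinS",s,(320,158,334,174),60),("stubS",s,(244,193,258,205),45),("leverS",s,(258,210,272,228),45),
 ("cap",t,(228,140,252,165),0)]:
    print(nm,blobs(c,b,0,hi))
E
```

```text
knob [(array([360.0811, 216.2901]), np.float64(81.5), array([355.25, 211.75,  10.5 ,   9.75]))]
pin [(array([374.2742, 252.3335]), np.float64(36.125), array([371.5 , 249.  ,   6.75,   7.5 ]))]
stub [(array([238.953 , 190.2032]), np.float64(134.9375), array([233.5, 183. ,  12. ,  14.5]))]
lever [(array([218.9634, 220.5614]), np.float64(14.5), array([217.25, 218.75,   4.25,   4.5 ]))]
pipe [(array([342.003 , 192.8611]), np.float64(152.8125), array([334.75, 185.25,  15.5 ,  16.75]))]
discL [(array([238.2661, 192.3327]), np.float64(1172.0), array([218.25, 172.25,  40.  ,  45.75]))]
knobS [(array([301.8453, 161.8202]), np.float64(41.0625), array([298.5 , 158.75,   8.25,   7.5 ])), (array([292.0893, 170.4339]), np.float64(8.75), array([290. , 169. ,   6.5,   3. ]))]
pinS [(array([327.4272, 165.7673]), np.float64(27.5625), array([324.75, 163.75,   6.  ,   5.  ]))]
stubS [(array([251.0991, 197.6997]), np.float64(10.875), array([248.75, 196.  ,   4.5 ,   6.  ]))]
leverS [(array([264.1289, 218.4932]), np.float64(32.125), array([262.  , 214.5 ,   5.  ,   8.75]))]
cap []
```

```bash
cat > m.py <<'E'
from vis import *
t=cam("top");s=cam("scene")
k,res=tri(t,(360.3,216.2),s,(301.85,161.8));print("knob",k,res)
p,res=tri(t,(374.3,252.3),s,(327.43,165.77));print("pin",p,res)
l,res=tri(t,(219,220.6),s,(264.13,218.5));print("lever",l,res)
st,res=tri(t,(239.1,190.6),s,(251.1,198.5));print("stub",st,res)
K=plane(t,(360.4,216.1),.118);P=plane(t,(374.3,252.3),.098)
print("K",K,"P",P,"dist",np.linalg.norm((K-P)[:2]),"yaw",np.degrees(np.arctan2(*(K-P)[1::-1])))
PP=plane(t,(342,192.9),.05);print("pipe",PP,np.degrees(np.arctan2(*(PP-K)[1::-1])),np.linalg.norm((PP-K)[:2]))
# pin head orientation
g=cv2.resize(t["img"][240:264,366:386].max(2),None,fx=4,fy=4,interpolation=cv2.INTER_CUBIC)
c=max(cv2.findContours((g<60).astype(np.uint8),0,1)[0],key=cv2.contourArea);print("pinrect",cv2.minAreaRect(c))
# lid disc
x0,y0=210,165;g=cv2.resize(t["img"][165:225,210:270],None,fx=4,fy=4,interpolation=cv2.INTER_CUBIC).astype(int)
m=((g.max(2)<100)&(g[:,:,0]-g[:,:,2]<20)).astype(np.uint8)
m=cv2.morphologyEx(m,cv2.MORPH_OPEN,cv2.getStructuringElement(2,(41,41)))
c=max(cv2.findContours(m,0,1)[0],key=cv2.contourArea);e=cv2.fitEllipse(c)
ce=np.array([x0,y0])+(np.array(e[0])+.5)/4-.5;print("disc",ce,np.array(e[1])/4,plane(t,ce,.024))
L=plane(t,ce,.024);V=plane(t,(219,220.6),.046);print("lidyaw",np.degrees(np.arctan2(*(V-L)[1::-1])),np.linalg.norm((V-L)[:2]),V)
g=cv2.resize(t["img"][180:202,230:250].max(2),None,fx=4,fy=4,interpolation=cv2.INTER_CUBIC)
c=blobs(t,(230,180,250,202),0,32);print(c,plane(t,c[0][0],.066) if c else 0)
b=t["img"][135:170,225:255].astype(int);ys,xs=np.where(b[:,:,2]-b[:,:,0]>60);print("cap",plane(t,(225+xs.mean(),135+ys.mean()),.133))
E
python3 m.py
```

```text
knob [ 0.4945 -0.3122  0.1102] 0.0014176822610037314
pin [ 0.3927 -0.3547  0.0955] 0.001331476963968975
lever [0.4798 0.0937 0.032 ] 0.0008058236370764675
stub [0.5653 0.0322 0.0645] 0.004877287175916162
K [ 0.4938 -0.3106  0.118 ] P [ 0.3922 -0.3542  0.098 ] dist 0.11058791287419865 yaw 23.21653457867228
pipe [ 0.5653 -0.2746  0.05  ] 26.738926529943388 0.08008818996081639
pinrect ((34.30000305175781, 50.60000228881836), (31.75216293334961, 19.677396774291992), 63.43495178222656)
disc [239.3163 190.828 ] [35.2129 36.7508] [0.5709 0.0339 0.024 ]
lidyaw 147.4993198425401 0.1088634198365017 [0.4791 0.0924 0.046 ]
[(array([239.0085, 190.4783]), np.float64(107.4375), array([234.  , 184.75,  11.  ,  12.5 ]))] [0.5678 0.0334 0.066 ]
cap [0.6795 0.033  0.133 ]
```

```bash
cat > go.py <<'E'
# usage: go.py x y z yaw_of_tool_x_deg : how far to go in the tool's axes
import sys,numpy as np
from bench import r
from scipy.spatial.transform import Rotation as R
np.set_printoptions(precision=4,suppress=True)
s=r.read_state();x,y,z,a=map(float,sys.argv[1:5])
M=R.from_quat(s["eef_rot"]).as_matrix();yaw=np.degrees(np.arctan2(M[1,0],M[0,0]))
print("t",s["time"],"pos",s["ee_pos"],"yaw",yaw,"q7",s["joint_positions"][6],"F",s["ft_force"],"T",s["torque"],"w",s["width"])
print("shift",M.T@(np.array([x,y,z])-s["ee_pos"]),"turn",np.radians((yaw-a+180)%360-180), "w/o wrap",np.radians(yaw-a))
E
python3 go.py .3925 -.3545 .107 24.7
```

```text
t 0.3 pos [ 0.1852 -0.5968  0.2443] yaw 17.237592752909364 q7 -0.08847177726290527 F [ 0.1979 -0.4253 -1.5203] T [-0.0145 -0.0534 -0.0345] w 0.08687383840654646
shift [ 0.2698 -0.1699  0.1374] turn -0.13024357658641744 w/o wrap -0.1302435765864176
```

The manual's scale: shifts go in units of 5 mm. Converting my numbers, 0.08 m is 16, 0.27 m is 54.

```bash
python3 jog.py '[[9, -5.6, 0, -0.02, 0.05], [18, -11.4, 0, -0.04, 0.05], [27, -17, 0, -0.06, 0.05], [36, -22.6, 0, -0.08, 0.05], [45, -28.4, 0, -0.1, 0.05], [54, -34, 0, -0.13, 0.05], [54, -34, 8, -0.13, 0.05], [54, -34, 16, -0.13, 0.05], [54, -34, 16, -0.13, 0.05], [54, -34, 16, -0.13, 0.05]]'; python3 go.py .3925 -.3545 .107 24.7
```

```text
time: 1.3
ee_pos: [0.3924, -0.355, 0.1653]
eef_rot: [0.977, 0.213, -0.0, -0.0]
ft_force: [0.2, -0.2, 1.1]
width: 0.0504
grip_force: 0.0
t 1.3 pos [ 0.3924 -0.355   0.1653] yaw 24.642172229998348 q7 -0.5419440818923773 F [ 0.2275 -0.1752  1.1145] T [-0.0536  0.0219 -0.0166] w 0.05035986462348034
shift [ 0.0003 -0.0004  0.0583] turn -0.0010092849856150718 w/o wrap -0.0010092849856148237
```

To row units: 0.058 m is 11.6, 0.05 m is 10.

```bash
python3 jog.py '[[0, 0, 6, 0, 0.05], [0, 0, 10, 0, 0.05], [0, 0, 11.6, 0, 0.05], [0, 0, 11.6, 0, 0.05], [0, 0, 11.6, 0, 0.01], [0, 0, 11.6, 0, 0.01], [0, 0, 11.6, 0, 0.01], [0, 0, 11.6, 0, 0.01], [0, 0, 11.6, 0, 0.01], [0, 0, 11.6, 0, 0.01]]' 25; python3 go.py .3925 -.3545 .107 24.7
python3 - <<'E'
from vis import *
for n,b in(("top",(320,176,400,276)),("scene",(270,125,350,200))):
    c=cam(n); cv2.imwrite(f"pics/p1{n}.png",c["img"][:,:,::-1])
a=cv2.imread("pics/p1top.png")[176:266,320:400];b=cv2.imread("pics/p1scene.png")[120:210,270:350]
cv2.imwrite("pics/p1.png",cv2.resize(np.hstack([a,b]),None,fx=5,fy=5,interpolation=cv2.INTER_CUBIC))
E
```

```text
time: 2.3
ee_pos: [0.3928, -0.3547, 0.1067]
eef_rot: [0.977, 0.214, 0.0, 0.0]
ft_force: [-0.4, 0.2, 1.3]
width: 0.0183
grip_force: 24.8
t 2.3 pos [ 0.3928 -0.3547  0.1067] yaw 24.682832846794515 q7 -0.5611153990741938 F [-0.4337  0.163   1.3375] T [-0.0371 -0.0251 -0.0286] w 0.01830491878330954
shift [-0.0002 -0.0003 -0.0003] turn -0.0002996233466301264 w/o wrap -0.00029962334663000237
```

View pics/p1.png

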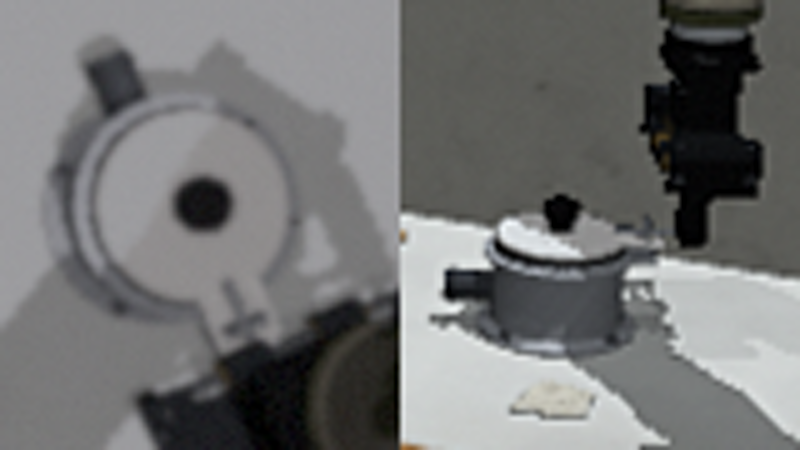

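The jaws are closed on the pin head (lower right of the top crop), opening 18.3 mm, so it is gripped. The cover knob is at top px (360.5,217). Next I draw the pin out along tool −x.

To row units: -0.08 m is -16, -0.07 m is -14.

```bash
python3 jog.py '[[-2, 0, 0, 0, 0.01], [-5, 0, 0, 0, 0.01], [-8, 0, 0, 0, 0.01], [-11, 0, 0, 0, 0.01], [-14, 0, 0, 0, 0.01], [-16, 0, 0, 0, 0.01], [-16, 0, 0, 0, 0.01]]' 25; python3 go.py .32 -.388 .0225 24.7
```

```text
time: 3.1
ee_pos: [0.3178, -0.389, 0.1065]
eef_rot: [0.977, 0.212, -0.0, -0.0]
ft_force: [0.6, -0.0, -0.0]
width: 0.0184
grip_force: 24.8
t 3.1 pos [ 0.3178 -0.389   0.1065] yaw 24.509988876852727 q7 -0.39685995909211896 F [ 0.6153 -0.0331 -0.0045] T [ 0.0033  0.0348 -0.0339] w 0.01839167178496196
shift [0.0025 0.     0.0839] turn -0.0033163197143320604 w/o wrap -0.0033163197143323084
```

To row units: 0.083 m is 16.6, 0.08 m is 16.

```bash
python3 jog.py '[[0, 0, 7, 0, 0.01], [0, 0, 12, 0, 0.01], [0, 0, 15, 0, 0.01], [0, 0, 16, 0, 0.01], [0, 0, 16.6, 0, 0.01], [0, 0, 16.6, 0, 0.01]]'; python3 go.py .32 -.388 .0225 24.7
```

```text
time: 3.7
ee_pos: [0.3204, -0.3881, 0.0239]
eef_rot: [0.977, 0.214, 0.0, 0.0]
ft_force: [0.5, 0.1, -0.5]
width: 0.0182
grip_force: 24.8
t 3.7 pos [ 0.3204 -0.3881  0.0239] yaw 24.69599103421596 q7 -0.43145805052166786 F [ 0.5416  0.1299 -0.4616] T [ 0.0186 -0.0372  0.0645] w 0.018208077659068338
shift [-0.0003 -0.0003  0.0014] turn -6.996965253126444e-05 w/o wrap -6.996965253126444e-05
```

To row units: -0.14 m is -28, -0.09 m is -18.

```bash
python3 jog.py '[[0, 0, 0.2, 0, 0.01], [0, 0, 0.2, 0, 0.05], [0, 0, 0.2, 0, 0.05], [0, 0, 0.2, 0, 0.05], [0, 0, -8, 0, 0.05], [0, 0, -18, 0, 0.05], [0, 0, -28, 0, 0.05]]'; python3 go.py .494 -.311 .117 24.7
python3 - <<'E'
from vis import *
t=cam("top");s=cam("scene")
print(blobs(t,(348,205,373,230),0,60));print(blobs(s,(290,155,315,172),0,60))
cv2.imwrite("pics/p2t.png",t["img"][:,:,::-1])
print(blobs(t,(360,255,410,300),0,60)); print(blobs(s,(320,165,350,200),0,60))
E
```

```text
time: 4.4
ee_pos: [0.3197, -0.3875, 0.1652]
eef_rot: [0.977, 0.214, -0.0, -0.0]
ft_force: [1.0, -1.5, 0.1]
width: 0.0487
grip_force: 0.0
t 4.4 pos [ 0.3197 -0.3875  0.1652] yaw 24.69244046107471 q7 -0.38093226741691644 F [ 0.9951 -1.5201  0.0964] T [-0.1066 -0.0519  0.0259] w 0.048726009885762055
shift [0.1903 0.0033 0.0482] turn -0.0001319388441787795 w/o wrap -0.0001319388441789655
[(array([360.1056, 216.301 ]), np.float64(80.625), array([355.25, 211.75,  10.5 ,   9.75]))]
[(array([301.835 , 161.8165]), np.float64(40.625), array([298.5 , 158.75,   8.  ,   7.5 ])), (array([292.0962, 170.429 ]), np.float64(8.6875), array([290. , 169. ,   6.5,   3. ]))]
[(array([390.3905, 288.0475]), np.float64(863.0), array([367.  , 271.25,  43.  ,  28.75]))]
[(array([343.7917, 183.9025]), np.float64(18.1875), array([341.25, 182.25,   5.75,   4.  ]))]
```

To row units: 0.19 m is 38, 0.14 m is 28.

```bash
python3 jog.py '[[9, 0.2, 0, 0, 0.06], [18, 0.4, 0, 0, 0.06], [28, 0.6, 0, 0, 0.06], [38, 0.6, 0, 0, 0.06], [38, 0.6, 4, 0, 0.06], [38, 0.6, 8, 0, 0.06], [38, 0.6, 9.6, 0, 0.06], [38, 0.6, 9.6, 0, 0.06]]'; python3 go.py .494 -.311 .117 24.7
```

```text
time: 5.3
ee_pos: [0.4931, -0.3112, 0.1144]
eef_rot: [0.977, 0.214, -0.001, -0.001]
ft_force: [0.5, -0.3, -0.7]
width: 0.0599
grip_force: 0.0
t 5.3 pos [ 0.4931 -0.3112  0.1144] yaw 24.6637461905018 q7 -0.7603265170626817 F [ 0.4782 -0.2581 -0.6629] T [0.055  0.0247 0.027 ] w 0.05986130616367078
shift [ 0.0009  0.0002 -0.0026] turn -0.0006327483421342342 w/o wrap -0.0006327483421343582
```

To row units: -0.1 m is -20, -0.06 m is -12.

```bash
python3 jog.py '[[0, 0, 0, 0, 0.02], [0, 0, 0, 0, 0.02], [0, 0, 0, 0, 0.02], [0, 0, 0, 0, 0.02], [0, 0, -1, 0, 0.02], [0, 0, -3, 0, 0.02], [0, 0, -6, 0, 0.02], [0, 0, -12, 0, 0.02], [0, 0, -20, 0, 0.02], [0, 0, -20, 0, 0.02]]' 30; python3 go.py .62 -.15 .2 24.7
```

```text
time: 6.3
ee_pos: [0.4964, -0.3125, 0.2227]
eef_rot: [0.977, 0.214, 0.004, 0.003]
ft_force: [-0.0, 0.3, -1.9]
width: 0.0318
grip_force: 30.0
t 6.3 pos [ 0.4964 -0.3125  0.2227] yaw 24.68495462137263 q7 -0.7315714188503487 F [-0.0167  0.3375 -1.8549] T [-0.0255 -0.0123 -0.0084] w 0.03178740991635663
shift [ 0.18   -0.0962  0.0229] turn -0.00026259139425691727 w/o wrap -0.0002625913942567933
```

To row units: 0.181 m is 36.2, 0.17 m is 34.

```bash
python3 jog.py '[[8, -4, 0, 0, 0.02], [17, -8.6, 0, 0, 0.02], [26, -13.4, 0, 0, 0.02], [34, -18, 0, 0, 0.02], [36.2, -19.2, 0, 0, 0.02], [36.2, -19.2, 0, 0, 0.02], [36.2, -19.2, 0, 0, 0.02]]'; python3 go.py .62 -.15 .038 24.7
python3 - <<'E'
from vis import *
t=cam("top");cv2.imwrite("pics/p3t.png",t["img"][:,:,::-1]);s=cam("scene");cv2.imwrite("pics/p3s.png",s["img"][:,:,::-1])
a=t["img"][170:270,310:410,::-1];b=s["img"][130:230,240:340,::-1]
cv2.imwrite("pics/p3.png",cv2.resize(np.hstack([a,b]),None,fx=4,fy=4,interpolation=cv2.INTER_CUBIC))
E
```

```text
time: 7.0
ee_pos: [0.6179, -0.1495, 0.2158]
eef_rot: [0.977, 0.213, -0.0, 0.0]
ft_force: [-0.0, 0.0, -1.5]
width: 0.0317
grip_force: 30.0
t 7.0 pos [ 0.6179 -0.1495  0.2158] yaw 24.654934914116318 q7 -1.094953292120137 F [-0.0061  0.0029 -1.4671] T [-0.067  -0.0044 -0.0257] w 0.03171550155369027
shift [0.0018 0.0012 0.1778] turn -0.0007865341263644488 w/o wrap -0.0007865341263642629
```

View pics/p3.png

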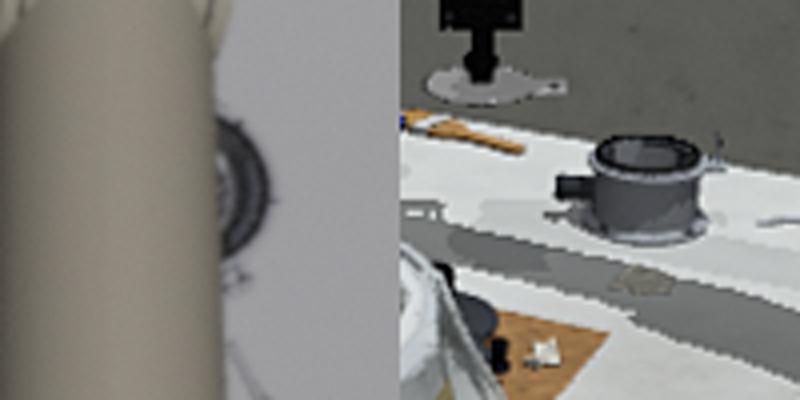

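The arm hides half of the pot in the top view. In the scene view the open pot is at (402,~165 local) with the staple at right. The cover hangs level in the gripper, tongue to the right. Next I set it down.

```bash
python3 jog.py '[[0, 0, 10, 0, 0.02], [0, 0, 20, 0, 0.02], [0, 0, 28, 0, 0.02], [0, 0, 32, 0, 0.02], [0, 0, 34, 0, 0.02], [0, 0, 34.8, 0, 0.02], [0, 0, 35.4, 0, 0.02], [0, 0, 35.4, 0, 0.02]]'; python3 go.py .62 -.15 .038 24.7
```

```text
time: 7.9
ee_pos: [0.6189, -0.149, 0.0397]
eef_rot: [0.977, 0.214, 0.001, 0.0]
ft_force: [0.7, 1.1, -1.6]
width: 0.0319
grip_force: 30.0
t 7.9 pos [ 0.6189 -0.149   0.0397] yaw 24.65834711537721 q7 -1.1525539761476056 F [ 0.6774  1.0893 -1.5773] T [-0.0085 -0.0273  0.0238] w 0.031868518738432675
shift [0.0006 0.0013 0.0017] turn -0.0007269799796207875 w/o wrap -0.0007269799796209735
```

To row units: -0.17 m is -34, -0.13 m is -26.

```bash
python3 jog.py '[[0, 0, 0.4, 0, 0.02], [0, 0, 0.4, 0, 0.05], [0, 0, 0.4, 0, 0.05], [0, 0, 0.4, 0, 0.05], [0, 0, 0.4, 0, 0.05], [0, 0, -6, 0, 0.05], [0, 0, -16, 0, 0.05], [0, 0, -26, 0, 0.05], [0, 0, -34, 0, 0.05], [0, 0, -34, 0, 0.05]]'; python3 go.py .5695 .0337 .19 0
python3 - <<'E'
from vis import *
s=cam("scene");cv2.imwrite("pics/p4s.png",s["img"][:,:,::-1])
E
```

```text
time: 8.9
ee_pos: [0.621, -0.1487, 0.2155]
eef_rot: [0.977, 0.214, 0.005, 0.002]
ft_force: [0.2, -0.0, -0.1]
width: 0.0498
grip_force: 0.0
t 8.9 pos [ 0.621  -0.1487  0.2155] yaw 24.684139787194972 q7 -1.0975305394141333 F [ 0.1768 -0.0295 -0.1107] T [ 0.0254 -0.0297 -0.0246] w 0.04977053483516419
shift [ 0.0291 -0.1874  0.0246] turn 0.43081951230908455 w/o wrap 0.4308195123090847
```

To row units: -0.187 m is -37.4, -0.14 m is -28.

```bash
python3 jog.py '[[1.4, -9.4, 0, 0.1, 0.06], [2.8, -18.8, 0, 0.22, 0.06], [4.2, -28, 0, 0.33, 0.06], [5.8, -37.4, 0, 0.431, 0.06], [5.8, -37.4, 4, 0.431, 0.06], [5.8, -37.4, 4, 0.431, 0.06], [5.8, -37.4, 4, 0.431, 0.06]]'; python3 go.py .5695 .0337 .053 0
python3 - <<'E'
from vis import *
t=cam("top");cv2.imwrite("pics/p5t.png",t["img"][:,:,::-1]);s=cam("scene");cv2.imwrite("pics/p5s.png",s["img"][:,:,::-1])
a=t["img"][170:300,280:410,::-1];b=s["img"][130:260,220:350,::-1]
cv2.imwrite("pics/p5.png",np.hstack([cv2.resize(a,(500,500),interpolation=cv2.INTER_CUBIC),cv2.resize(b,(300,300))[:,:].repeat(1,0) if 0 else cv2.copyMakeBorder(cv2.resize(b,(300,300)),0,200,0,0,0)]))
E
```

```text
time: 9.65
ee_pos: [0.5661, 0.0322, 0.1877]
eef_rot: [1.0, -0.001, -0.001, 0.0]
ft_force: [0.5, -0.5, 0.4]
width: 0.06
grip_force: 0.0
t 9.65 pos [0.5661 0.0322 0.1877] yaw -0.05827795296047905 q7 -1.8139804669535526 F [ 0.4712 -0.4627  0.3605] T [ 0.0332  0.0162 -0.037 ] w 0.05996285459389746
shift [ 0.0036 -0.0016  0.1346] turn -0.0010171421604827644 w/o wrap -0.0010171421604827362
```

View pics/p5.png

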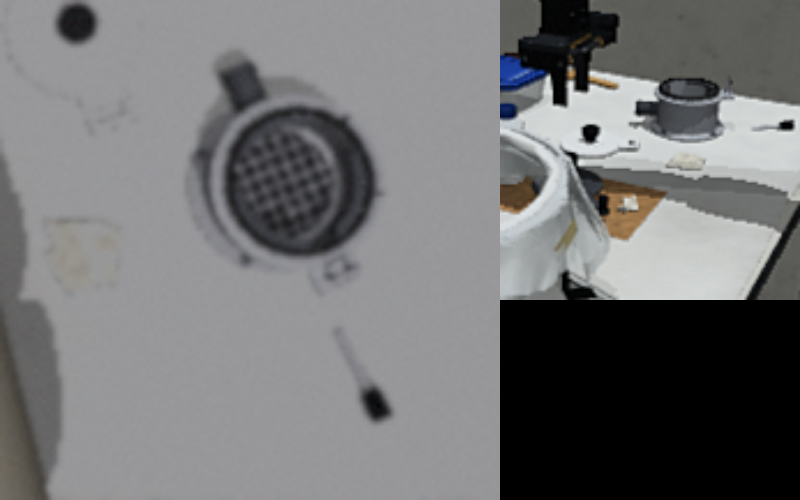

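The pot is now open in the top view. Its dark sealing ring is centred near (359,217), with the dot mark at (370,200), the bar at (378,220) and the staple at (368,240). The pin lies on the worktop at (377,275), and the cover lies flat with its knob at (300,176). Next I fit the ring.

Run:
```python
from vis import *
im=cv2.imread("pics/p5t.png");t=cam("top")
x0,y0=330,185;u=cv2.resize(im[y0:248,x0:392],None,fx=4,fy=4,interpolation=cv2.INTER_CUBIC);g=u.max(2)
for th in(70,85,100):
    m=(g<th).astype(np.uint8);m[:60,:90]=0
    m=cv2.morphologyEx(m,cv2.MORPH_CLOSE,np.ones((9,9)))
    m=cv2.morphologyEx(m,cv2.MORPH_OPEN,cv2.getStructuringElement(2,(11,11)))
    c=max(cv2.findContours(m,0,1)[0],key=cv2.contourArea);h=cv2.convexHull(c);e=cv2.fitEllipse(h)
    ce=np.array([x0,y0])+(np.array(e[0])+.5)/4-.5;print(th,ce,np.array(e[1])/4,plane(t,ce,.084),"diam px exp",115/1.159*.401)
C=plane(t,ce,.084)
for nm,p,z,o in(("dot",(369.6,200.3),.075,60),("bar",(378,219.8),.075,120)):
    v=plane(t,p,z)-C;print(nm,np.linalg.norm(v[:2]),np.degrees(np.arctan2(v[1],v[0]))+o)
# dark marks near lip
for b in((364,194,376,206),(374,213,384,226)):
    q=im[b[1]:b[3],b[0]:b[2]].max(2);print(q)
```

```text
70 [357.3439 216.6429] [38.0313 38.9039] [ 0.4934 -0.3109  0.084 ] diam px exp 39.788610871440895
85 [357.3546 216.6433] [38.6353 39.565 ] [ 0.4934 -0.3109  0.084 ] diam px exp 39.788610871440895
100 [357.3506 216.6376] [39.1899 40.1966] [ 0.4934 -0.3109  0.084 ] diam px exp 39.788610871440895
dot 0.062270470046185335 21.203677949665746
bar 0.06327203594816702 22.44982552798521
[[140 151 153 152 154 155 154 152 154 154 155 154]
 [134 141 146 151 154 154 154 153 154 155 155 154]
 [137 137 140 147 154 153 154 153 153 155 155 154]
 [132 136 141 146 151 152 154 154 154 155 154 154]
 [101 119 132 141 147 149 152 152 155 154 153 153]
 [ 56  75 103 124 134 132 136 146 151 153 154 153]
 [ 36  43  62  86  98  95 110 136 149 153 154 153]
 [ 45  39  43  45  53  62  97 132 146 152 152 152]
 [ 55  50  46  38  37  43  83 118 139 148 151 153]
 [ 56  56  53  51  44  43  54  87 123 141 148 153]
 [ 62  58  58  56  58  47  38  55  92 124 143 149]
 [ 67  59  57  56  58  55  40  37  59 101 133 146]]
[[ 57  37  65 116 140 149 153 154 153 153]
 [ 59  43  55 100 134 148 151 155 153 154]
 [ 61  48  45  93 130 145 152 155 154 154]
 [ 67  50  47  90 127 145 153 154 153 153]
 [ 73  52  51  88 129 147 152 153 153 154]
 [ 62  47  48  86 127 143 150 153 154 153]
 [ 64  44  48  81 115 135 146 151 155 154]
 [ 66  42  49  81 104 124 143 152 154 154]
 [ 54  38  57 106 131 143 151 153 154 153]
 [ 50  39  74 121 141 149 153 155 154 155]
 [ 48  48  89 128 144 151 153 154 154 154]
 [ 56  64 108 134 147 152 154 154 154 154]
 [ 46  77 121 140 151 152 154 152 155 155]]
```

```bash
python3 jog.py '[[0.6, -0.3, 9, 0, 0.06], [0.6, -0.3, 18, 0, 0.06], [0.6, -0.3, 24, 0, 0.06], [0.6, -0.3, 26.6, 0, 0.06], [0.6, -0.3, 26.6, 0, 0.06], [0.6, -0.3, 26.6, 0, 0.06]]'; python3 go.py .5695 .0337 .053 0
```

```text
time: 10.4
ee_pos: [0.5707, 0.0348, 0.0571]
eef_rot: [1.0, -0.0, 0.001, -0.0]
ft_force: [-0.5, 1.3, 0.3]
width: 0.0601
grip_force: 0.0
t 10.4 pos [0.5707 0.0348 0.0571] yaw -0.03959288967570948 q7 -1.880146797163017 F [-0.4621  1.3461  0.3073] T [ 0.0953 -0.0362  0.0144] w 0.060133426728787936
shift [-0.0012  0.0011  0.0041] turn -0.0006910262852198827 w/o wrap -0.0006910262852200004
```

```bash
python3 jog.py '[[0, 0, 0, 0, 0.06], [0, 0, 0, 0, 0.02], [0, 0, 0, 0, 0.02], [0, 0, 0, 0, 0.02], [0, 0, 0, 0, 0.02], [0, 0, 0, 0, 0.02]]' 55; python3 go.py .5695 .0337 .053 0
python3 - <<'E'
from vis import *
im=cv2.imread("pics/p5t.png")[180:255,325:400]
cv2.imwrite("pics/p6.png",cv2.resize(im,None,fx=8,fy=8,interpolation=cv2.INTER_CUBIC))
E
```

```text
time: 11.0
ee_pos: [0.5696, 0.035, 0.0557]
eef_rot: [1.0, -0.0, 0.0, 0.0]
ft_force: [-0.7, -0.4, 2.3]
width: 0.033
grip_force: 55.0
t 11.0 pos [0.5696 0.035  0.0557] yaw -0.009829068160941224 q7 -1.8806273730258327 F [-0.711  -0.3508  2.3015] T [0.1824 0.1322 0.0176] w 0.03295667804312997
shift [-0.0001  0.0013  0.0027] turn -0.0001715496018113446 w/o wrap -0.00017154960181136827
```

View pics/p6.png

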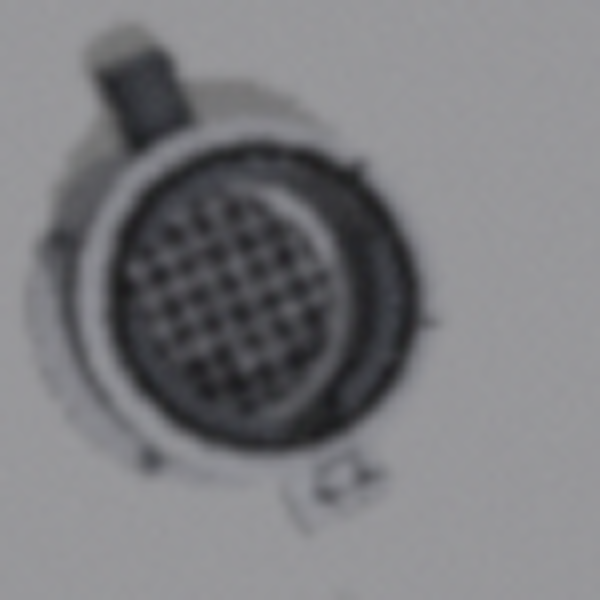

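In this enlargement the dot is at px (369.5,200.1), the bar at (378,219.5), the staple bridge at about (368.2,239.6), and the pipe axis passes through (342.9,192).

```bash
python3 - <<'E'
from vis import *
t=cam("top");C=np.array([.4934,-.3109,0])
for nm,p,z,o in(("dot",(369.5,200.1),.075,60),("bar",(378,219.5),.075,120),("staple",(368.2,239.6),.105,180),("pipe",(342.9,192),.038,0)):
    v=plane(t,p,z)-C;print(nm,np.linalg.norm(v[:2]),(np.degrees(np.arctan2(v[1],v[0]))+o)%360)
x0,y0=330,220
b=blobs(t,(355,262,390,290),0,70);print(b)
E
python3 jog.py '[[0, 0, -2, 0, 0.02], [0, 0, -8, 0, 0.02], [0, 0, -16, 0, 0.02], [0, 0, -24, 0, 0.02], [0, 0, -30, 0, 0.02], [0, 0, -30, 0, 0.02], [0, 0, -30, 0, 0.02]]'; python3 go.py .4934 -.3109 .2 180
python3 - <<'E'
from vis import *
t=cam("top");s=cam("scene");cv2.imwrite("pics/p7t.png",t["img"][:,:,::-1]);cv2.imwrite("pics/p7s.png",s["img"][:,:,::-1])
print(blobs(t,(190,190,235,250),0,40))
print(s["img"].shape)
E
```

```text
dot 0.06257579553920908 21.781574419431102
bar 0.06315558177895367 23.27748091865608
staple 0.06980249897817326 20.500342199325786
pipe 0.08188205736534611 22.15859485806523
[(array([377.1107, 274.6165]), np.float64(35.0625), array([374.5, 271. ,   6.5,   8. ]))]
time: 11.75
ee_pos: [0.5694, 0.0349, 0.2056]
eef_rot: [1.0, -0.0, 0.0, 0.0]
ft_force: [-0.4, -0.2, -4.5]
width: 0.0327
grip_force: 54.9
t 11.75 pos [0.5694 0.0349 0.2056] yaw -0.009645800276422619 q7 -1.813614124599403 F [-0.3634 -0.168  -4.4798] T [ 0.0078  0.0533 -0.0021] w 0.03273845265584433
shift [-0.0759  0.3458  0.0057] turn 3.14142430261598 w/o wrap -3.1417610045636066
[]
(384, 512, 3)
```

To row units: 0.15 m is 30, 0.346 m is 69.2.

```bash
python3 jog.py '[[-1, 6, 0, 0, 0.02], [-2.4, 14, 0, -0.1, 0.02], [-4.4, 22, 0, -0.25, 0.02], [-6.4, 30, 0, -0.4, 0.02], [-8.4, 38, 0, -0.55, 0.02], [-10.2, 46, 0, -0.7, 0.02], [-12, 54, 0, -0.85, 0.02], [-13.6, 62, 0, -1, 0.02], [-15.1, 69.2, 0, -1.15, 0.02], [-15.1, 69.2, 0, -1.3, 0.02], [-15.1, 69.2, 0, -1.45, 0.02], [-15.1, 69.2, 0, -1.6, 0.02]]' >/dev/null; python3 jog.py '[[0, 0, 0, -0.15, 0.02], [0, 0, 0, -0.3, 0.02], [0, 0, 0, -0.45, 0.02], [0, 0, 0, -0.6, 0.02], [0, 0, 0, -0.75, 0.02], [0, 0, 0, -0.9, 0.02], [0, 0, 0, -1.05, 0.02], [0, 0, 0, -1.2, 0.02], [0, 0, 0, -1.35, 0.02], [0, 0, 0, -1.454, 0.02], [0, 0, 0, -1.454, 0.02]]';python3 go.py .4934 -.3109 .2 175
```

```text
time: 14.15
ee_pos: [0.4932, -0.3107, 0.2039]
eef_rot: [0.057, 0.998, 0.001, -0.001]
ft_force: [-0.5, -0.2, -4.7]
width: 0.0328
grip_force: 54.9
t 14.15 pos [ 0.4932 -0.3107  0.2039] yaw 173.4542697646791 q7 1.7855501397745845 F [-0.4576 -0.2467 -4.6775] T [ 0.0939 -0.1355 -0.0521] w 0.03284150298806791
shift [-0.0002 -0.0002  0.0039] turn -0.02697808195397626 w/o wrap -0.02697808195397626
```

The manual's scale: shifts go in units of 5 mm. Converting my numbers, 0.055 m is 11, 0.04 m is 8.

```bash
python3 jog.py '[[0, 0, 4, 0, 0.02], [0, 0, 8, 0, 0.02], [0, 0, 11, 0, 0.02], [0, 0, 11, 0, 0.02], [0, 0, 11, 0, 0.02]]' >/dev/null;python3 go.py .4934 -.3109 .2 175
python3 - <<'E'
from vis import *
t=cam("top");s=cam("scene");cv2.imwrite("pics/p8t.png",t["img"][:,:,::-1]);cv2.imwrite("pics/p8s.png",s["img"][:,:,::-1])
a=t["img"][160:260,320:420,::-1];b=s["img"][120:220,250:350,::-1]
cv2.imwrite("pics/p8.png",cv2.resize(np.hstack([a,b]),None,fx=4,fy=4,interpolation=cv2.INTER_CUBIC))
E
```

```text
t 14.65 pos [ 0.494  -0.3109  0.1506] yaw 173.3075392940487 q7 1.7578069316095204 F [ 0.044  -0.1044 -3.0342] T [ 0.1321 -0.1248 -0.024 ] w 0.032962916273495575
shift [ 0.0006 -0.     -0.0494] turn -0.02953901177947786 w/o wrap -0.02953901177947786
```

View pics/p8.png

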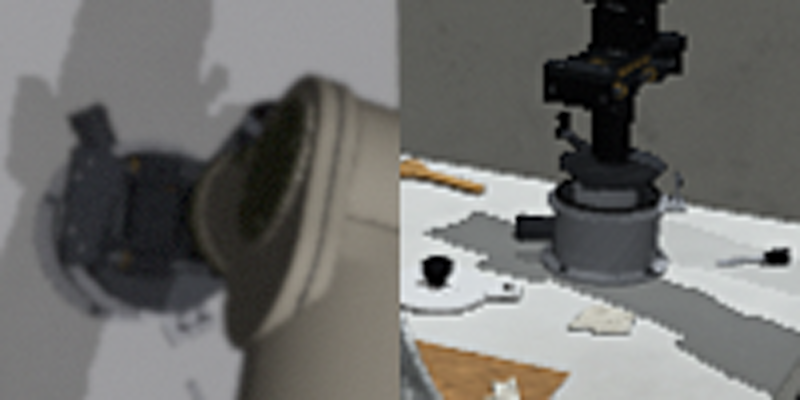

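The top view is blocked by the arm. In the scene view the lid hangs level just above the pot, with its lever knob at about px (290.5,151) pointing away from the camera. I'll check its yaw from that column.

Run:
```python
from vis import *
s=cam("scene")
def proj(c,P):
    p=c["pose"][:3,:3].T@(np.asarray(P)-c["pose"][:3,3]);return np.array([c["fx"]*p[0]/p[2]+c["cx"],c["fy"]*p[1]/p[2]+c["cy"]])
im=cv2.imread("pics/p8s.png")
print(im[144:158,285:302].max(2))
z=.1506-.0527
for th in(-45,-41,-37,-33): print(th,proj(s,[.494+.11*np.cos(np.radians(th)),-.3109+.11*np.sin(np.radians(th)),z+.035]))
print("pot centre rim proj",proj(s,[.4934,-.3109,.08]))
b=blobs(s,(284,145,296,156),0,60);print(b)
```

```text
[[ 81   0   0   0   0   1   5   4   3   5   5   6   6   5  10  26  20]
 [ 84  37  41  44  45  38   0   0   0   0   0   4   4   6   8  20  20]
 [ 98 101 101 103 107  95  43  45  43  45  36   0   2   4   6   6   6]
 [ 92  92  94  98  96  88  92  96 106 105  90  41  38   0   3   6   7]
 [ 91  92  94  92  62   0   0  44 103  98  99 105  90   0   3   5   5]
 [ 89  93  94  82  25   0   0  45 102  96  95  98  84   0   4   5   6]
 [ 91  90  93 102  87   0   0  46 102  95  94  96  80   1   3   6   7]
 [ 92  90  95  96  70   0   0  47 104  96  94  96  83   0   2   4   4]
 [ 91  90  95  78   0  16  26  53  94 100  93  98  83   0   4   6  10]
 [ 91  93  95  77   0  32  57  58  56  91  99 100  82   0   4   5   6]
 [ 92  92  95  82  34  46  43  26  31  49  86  90  86   0   3   6   5]
 [ 92  92  93  97 101 105  89  33  22  32  26  47  78   0   2   4   7]
 [ 92  91  93  94  96  99 102  91  34  22  35  40  39   5   4   5   7]
 [ 91  91  93  94  97  94  82  91  77  21  32  37  28   0   2   6   4]]
-45 [291.9995 149.4595]
-41 [290.4637 149.6271]
-37 [288.9773 149.8285]
-33 [287.5466 150.0633]
pot centre rim proj [301.7639 168.5201]
[(array([291.8151, 145.2653]), np.float64(12.25), array([287., 145.,   9.,   2.])), (array([291.3028, 151.7935]), np.float64(31.8125), array([288.75, 147.75,   7.25,   8.25]))]
```

To row units: 0.025 m is 5, 0.022 m is 4.4.

```bash
python3 jog.py '[[0.1, 0, 1, -0.03, 0.02], [0.1, 0, 2.4, -0.035, 0.02], [0.1, 0, 3.6, -0.035, 0.02], [0.1, 0, 4.4, -0.035, 0.02], [0.1, 0, 5, -0.035, 0.02], [0.1, 0, 5, -0.035, 0.02]]' >/dev/null;python3 go.py .4934 -.3109 .1227 175
```

```text
t 15.4 pos [ 0.4971 -0.3115  0.129 ] yaw 175.40727042298747 q7 1.7786113122208145 F [ 4.6841  0.3032 18.1173] T [ 0.6978 -0.7238  0.1612] w 0.03281110232311363
shift [0.0038 0.0003 0.0063] turn 0.007108209827121282 w/o wrap 0.007108209827121282
```

```bash
python3 jog.py '[[0, 0, -0.6, 0, 0.02], [0, 0, -0.8, 0, 0.02], [0, 0, -0.8, 0, 0.02]]' >/dev/null;python3 go.py .4934 -.3109 .1227 175; python3 jog.py '[[0, 0, 0, 0, 0.02]]' >/dev/null;python3 go.py .4934 -.3109 .1227 175;python3 - <<'E'
from bench import r
from scipy.spatial.transform import Rotation as R
import numpy as np
M=R.from_quat(r.read_state()["eef_rot"]).as_matrix();print(M[:,2].round(4))
E
```

```text
t 15.7 pos [ 0.496  -0.3109  0.131 ] yaw 175.4256577621025 q7 1.780967104390559 F [6.7634 0.396  4.1515] T [ 0.1346 -1.4588  0.1362] w 0.03283857993024785
shift [ 0.0026 -0.0001  0.0083] turn 0.007429129435359419 w/o wrap 0.007429129435359419
t 15.8 pos [ 0.496  -0.3109  0.131 ] yaw 175.42669298422362 q7 1.7809075015809916 F [6.8288 0.3903 4.7973] T [ 0.0913 -1.4181  0.1002] w 0.03321753637638805
shift [ 0.0026 -0.0002  0.0083] turn 0.007447197469862405 w/o wrap 0.007447197469862405
[ 0.0053 -0.0016 -1.    ]
```

```bash
python3 jog.py '[[0, 0, -1, 0, 0.02], [0, 0, -1.6, 0, 0.02], [0, 0, -1.6, 0, 0.02], [0, 0, -1.6, 0, 0.02]]' >/dev/null;python3 go.py .4934 -.3109 .1227 175
python3 - <<'E'
from vis import *
s=cam("scene");im=s["img"][:,:,::-1];cv2.imwrite("pics/p9s.png",im)
cv2.imwrite("pics/p9.png",cv2.resize(im[140:195,270:340],None,fx=10,fy=10,interpolation=cv2.INTER_CUBIC))
E
```

```text
t 16.2 pos [ 0.493  -0.311   0.1371] yaw 175.347803158674 q7 1.7853138768229837 F [ 0.2705  0.8701 -3.7205] T [ 0.1325 -0.1021 -0.0164] w 0.032976099691213775
shift [-0.0004  0.0001  0.0144] turn 0.006070310267697529 w/o wrap 0.006070310267697529
```

View pics/p9.png

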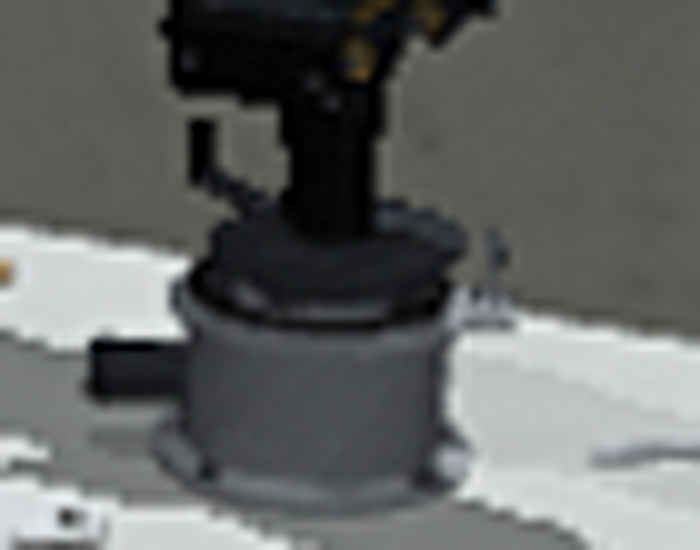

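The lid hangs about 2 px right of the pot's axis in this view: disc centre at crop x ≈337, pot centre ≈315. The contact force also pushed it towards +x, so the lid sits a few mm too far in −x. I'll put a number on it.

Run:
```python
from vis import *
im=cv2.imread("pics/p9s.png").max(2)
def edge(row,a,b,n=8):
    x=np.arange(a,b,.05);v=np.interp(x,np.arange(512),im[row].astype(float));g=np.abs(np.gradient(cv2.GaussianBlur(v[None].astype(np.float32),(0,0),6)[0]));return x[g.argmax()]
for row in(163,164,165): print("disc",row,edge(row,286,296),edge(row,312,320),(edge(row,286,296)+edge(row,312,320))/2)
for row in(178,180,182): print("pot",row,edge(row,284,292),edge(row,311,320))
im3=cv2.imread("pics/p9s.png").max(2)
for row in(162,164,166,172,176,180): print(row,im3[row,284:322])
s=cam("scene")
o,d=ray(s,(301.7,165));print("mm/px",np.linalg.norm(np.array([.494,-.311,.1])-o)/s["fx"]*1000)
```

```text
disc 163 290.450000000001 316.450000000001 303.450000000001
disc 164 290.500000000001 316.450000000001 303.47500000000105
disc 165 290.400000000001 315.80000000000086 303.10000000000093
pot 178 288.450000000001 314.4000000000008
pot 180 287.4000000000008 314.30000000000075
pot 182 287.4000000000008 314.5500000000008
162 [91 90 92 91 92 92 91 68 27 31 33 33 32 28 23 10  5  5  5  7  9  6  5 27
 58 56 55 57 62 61 57 62 86 92 87 85 91 92]
164 [127 104  98  79  85  95  84  27  27  29  31  30  33  33  34  32  26  21
  20  20  25  23  28  33  29  30  32  34  32  42  57  56  63  97  87  76
  82  95]
166 [219 223 230 236 204  70   2  16  23  27  29  30  30  33  30  30  30  33
  36  34  31  31  34  33  35  37  38  39  34  31  35  69  99  95  88  68
  65  98]
172 [223 224 231 215 105  62  81  81  78  75  57  38  38  29  21  21  21  22
  21  22  20  21  17  12  27  34  39  54  59  78 110 150 119 102 118 119
 108 159]
176 [ 38  39  40  36  39  56  60  64  67  71  73  77  76  77  77  79  81  83
  80  81  83  79  81  79  78  79  75  73  66  53  95 180 198 193 192 192
 191 197]
180 [ 89  89  84  69  40  59  63  66  69  72  73  76  79  79  80  79  81  83
  83  81  82  82  82  82  77  76  73  70  64  58 129 210 198 194 196 195
 195 196]
mm/px 4.34129268843843
```

Run:
```python
from vis import *
s=cam("scene");c=s
def proj(P):
    p=c["pose"][:3,:3].T@(np.asarray(P)-c["pose"][:3,3]);return c["fx"]*p[0]/p[2]+c["cx"],c["fy"]*p[1]/p[2]+c["cy"]
for P in([.4934,-.3109,.035],[.493,-.311,.105]): print(proj(P))
im=cv2.imread("pics/scene0.png").max(2);im2=cv2.imread("pics/p5s.png").max(2)
print("row pot",[ (r_,im2[r_,284:292],im2[r_,311:317]) for r_ in(174,178)])
```

```text
(np.float64(301.1997961699097), np.float64(178.17581711324706))
(np.float64(302.1786337432284), np.float64(163.06822051374533))
row pot [(174, array([44, 28, 55, 54, 57, 46, 53, 58], dtype=uint8), array([155, 131, 101,  82, 164, 226], dtype=uint8)), (178, array([24, 25, 26, 27, 38, 59, 63, 66], dtype=uint8), array([ 71,  64,  59, 121, 203, 216], dtype=uint8))]
```

To row units: -0.0045 m is -0.9, 0.011 m is 2.2.

```bash
python3 jog.py '[[-0.8, 0, 0, 0, 0.02], [-0.9, 0, 0.8, 0, 0.02], [-0.9, 0, 1.4, 0, 0.02], [-0.9, 0, 1.8, 0, 0.02], [-0.9, 0, 2.2, 0, 0.02], [-0.9, 0, 2.2, 0, 0.02]]' >/dev/null;python3 go.py .4934 -.3109 .1227 175
```

```text
t 16.95 pos [ 0.4981 -0.3112  0.1263] yaw 175.37880448369813 q7 1.7741699481223965 F [ 1.3238  0.4064 -4.2421] T [ 0.1169 -0.5998  0.0138] w 0.03315484702534105
shift [ 0.0047 -0.0001  0.0036] turn 0.006611385461849603 w/o wrap 0.006611385461849603
```

```bash
python3 jog.py '[[0, 0, 0.4, 0, 0.02], [0, 0, 0.8, 0, 0.02], [0, 0, 0.8, 0, 0.02], [0, 0, 0.8, 0, 0.02]]' >/dev/null;python3 go.py .4934 -.3109 .1227 175; python3 jog.py '[[0, 0, 0.4, 0, 0.02], [0, 0, 0.6, 0, 0.02], [0, 0, 0.6, 0, 0.02]]' >/dev/null;python3 go.py .4934 -.3109 .1227 175
```

```text
t 17.35 pos [ 0.4979 -0.3114  0.1229] yaw 175.3659877181746 q7 1.7720329072961771 F [-2.9525  2.4644  4.2779] T [0.522  0.2891 0.0177] w 0.03235582229141201
shift [0.0045 0.0001 0.0002] turn 0.006387690704008006 w/o wrap 0.006387690704008006
t 17.65 pos [ 0.4977 -0.3114  0.12  ] yaw 175.36192155530964 q7 1.7702609164219618 F [-5.6723  3.1941  9.0858] T [0.6518 0.7841 0.0303] w 0.03317663405760787
shift [ 0.0044  0.0002 -0.0027] turn 0.006316722774091902 w/o wrap 0.006316722774091902
```

```bash
python3 jog.py '[[0.2, 0, 0.2, 0, 0.02], [0.2, 0, 0.2, 0.05, 0.02], [0.2, 0, 0.2, 0.1, 0.02], [0.2, 0, 0.2, 0.15, 0.02], [0.2, 0, 0.2, 0.2, 0.02], [0.2, 0, 0.2, 0.2, 0.02]]' 60 >/dev/null;python3 go.py .4934 -.3109 .1227 175
```

```text
t 18.25 pos [ 0.4989 -0.3109  0.1198] yaw 163.87870194162136 q7 1.5816666371802324 F [0.8269 2.4094 6.9396] T [ 0.507  -0.8415  0.1297] w 0.03308532537074813
shift [ 0.0052 -0.0015 -0.0029] turn -0.19410326821435983 w/o wrap -0.19410326821435983
```

To row units: -0.0027 m is -0.54, -0.002 m is -0.4.

```bash
python3 jog.py '[[0.1, -0.2, 0.1, 0.07, 0.02], [0.14, -0.4, 0.1, 0.14, 0.02], [0.18, -0.54, 0.1, 0.22, 0.02], [0.2, -0.6, 0.1, 0.3, 0.02], [0.22, -0.66, 0.1, 0.38, 0.02], [0.24, -0.72, 0.1, 0.46, 0.02], [0.26, -0.76, 0.1, 0.5, 0.02], [0.26, -0.76, 0.1, 0.5, 0.02]]' >/dev/null;python3 go.py .4934 -.3109 .1227 115
```

```text
t 19.05 pos [ 0.4972 -0.3146  0.1197] yaw 135.25617291924215 q7 1.1183005916113842 F [3.8125 1.5935 6.9196] T [-0.0017 -1.2368  0.1386] w 0.03289749539289928
shift [ 0.0053 -0.     -0.003 ] turn 0.35353691129408693 w/o wrap 0.35353691129408693
```

To row units: -0.0011 m is -0.22, 0.0004 m is 0.08.

```bash
python3 jog.py '[[0.02, -0.06, 0, 0.07, 0.02], [0.04, -0.12, 0, 0.14, 0.02], [0.06, -0.18, 0, 0.21, 0.02], [0.08, -0.22, 0, 0.28, 0.02], [0.08, -0.22, 0, 0.32, 0.02], [0.08, -0.22, 0, 0.36, 0.02], [0.08, -0.22, 0, 0.36, 0.02]]' >/dev/null;python3 go.py .4934 -.3109 .1227 115;  python3 jog.py '[[0, 0, 0, 0.04, 0.02], [0, 0, 0, 0.08, 0.02], [0, 0, 0, 0.08, 0.02]]' >/dev/null;python3 go.py .4934 -.3109 .1227 115
python3 - <<'E'
from vis import *
s=cam("scene");t=cam("top");cv2.imwrite("pics/p10s.png",s["img"][:,:,::-1]);cv2.imwrite("pics/p10t.png",t["img"][:,:,::-1])
E
```

```text
t 19.75 pos [ 0.4959 -0.3146  0.1197] yaw 114.70326575613922 q7 0.7805208890660125 F [1.7173 3.7967 8.8146] T [ 0.4319 -0.702   0.6241] w 0.03311773303456046
shift [ 0.0044 -0.0007 -0.003 ] turn -0.005178989558786433 w/o wrap -0.005178989558786433
t 20.05 pos [ 0.4957 -0.315   0.1197] yaw 110.06043799006213 q7 0.704330960547148 F [2.0451 2.9397 8.1548] T [ 0.2425 -0.6291  0.2062] w 0.03282797942586074
shift [ 0.0046 -0.0008 -0.003 ] turn -0.08621162067984475 w/o wrap -0.08621162067984475
```

To row units: -0.13 m is -26, -0.11 m is -22.

```bash
python3 jog.py '[[0, 0, -0.4, -0.03, 0.02], [0, 0, -0.4, -0.03, 0.06], [0, 0, -0.4, -0.03, 0.06], [0, 0, -0.4, -0.03, 0.06], [0, 0, -0.4, -0.03, 0.06], [0, 0, -6, 0, 0.06], [0, 0, -14, 0, 0.06], [0, 0, -22, 0, 0.06], [0, 0, -26, 0, 0.06], [0, 0, -26, 0, 0.06]]' >/dev/null;python3 go.py .55 -.06 .25 115
```

```text
t 21.15 pos [ 0.4948 -0.3157  0.2515] yaw 110.02541600663449 q7 0.7473883926700248 F [-0.1765 -0.3867  0.152 ] T [ 0.0151 -0.1299  0.0321] w 0.06004493462790427
shift [0.2214 0.1395 0.0009] turn -0.08682286960123596 w/o wrap -0.08682286960123596
```

To row units: 0.221 m is 44.2, 0.2 m is 40.

```bash
python3 jog.py '[[8, 5, 0, 0, 0.06], [16, 10, 0, 0, 0.06], [24, 15, 0, 0, 0.06], [32, 20, 0, 0, 0.06], [40, 25, 0, 0, 0.06], [44.2, 28, 0, 0, 0.06], [44.2, 28, 0, 0, 0.06]]' >/dev/null;python3 go.py .55 -.06 .25 115;python3 - <<'E'
from vis import *
s=cam("scene");t=cam("top")
a=t["img"][170:290,300:410,::-1];b=s["img"][130:190,270:325,::-1]
cv2.imwrite("pics/p11t.png",t["img"][:,:,::-1])
cv2.imwrite("pics/p11s.png",s["img"][:,:,::-1])
cv2.imwrite("pics/p11.png",np.hstack([cv2.resize(a,(440,480),interpolation=cv2.INTER_CUBIC),cv2.copyMakeBorder(cv2.resize(b,(330,360),interpolation=cv2.INTER_CUBIC),0,120,0,0,0)]))
print(blobs(t,(340,195,410,270),0,45))
E
```

```text
t 21.85 pos [ 0.5495 -0.0546  0.2472] yaw 110.42793298856051 q7 0.270523253708032 F [ 0.1744  0.4626 -0.3842] T [ 0.0109 -0.1282 -0.0297] w 0.059966786814603656
shift [-0.0053 -0.0014 -0.0028] turn -0.07979762297143629 w/o wrap -0.07979762297143629
[(array([359.8716, 216.3998]), np.float64(175.9375), array([352.5 , 209.25,  16.25,  14.75])), (array([396.9264, 221.1001]), np.float64(19.4375), array([394.25, 219.75,   6.5 ,   3.75]))]
```

View pics/p11.png

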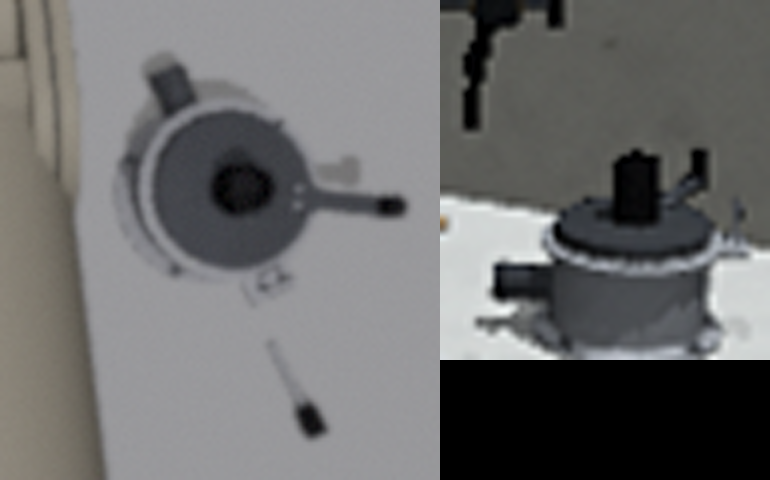

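The lid sits level in the pot. Its stub is at px (360,216) and its lever points right with the knob at (397,221), over the bar mark side. I'll compute the lever angle.

Run:
```python
from vis import *
t=cam("top");s=cam("scene");C=np.array([.4934,-.3109])
v,res=tri(t,(396.9,221.1),s,(313.2,157.8));print("tri",v,res)
for z in(.1,.107): 
    v=plane(t,(396.9,221.1),z)[:2]-C;print(z,np.linalg.norm(v),np.degrees(np.arctan2(v[1],v[0])))
    # bar mark line for comparison
print(blobs(s,(309,152,320,164),0,50))
x0,y0=330,185;im=t["img"];g=cv2.resize(im[y0:248,x0:392].max(2),None,fx=4,fy=4,interpolation=cv2.INTER_CUBIC)
m=(g<100).astype(np.uint8);m[:60,:90]=0
m=cv2.morphologyEx(m,cv2.MORPH_OPEN,cv2.getStructuringElement(2,(41,41)))
e=cv2.fitEllipse(max(cv2.findContours(m,0,1)[0],key=cv2.contourArea));ce=np.array([x0,y0])+(np.array(e[0])+.5)/4-.5
print("disc",ce,np.array(e[1])/4,plane(t,ce,.0895), "exp px",115/1.154*.401)
b=plane(t,ce,.0895)[:2]
for z in(.1,.107): v=plane(t,(396.9,221.1),z)[:2]-b;print(np.linalg.norm(v),np.degrees(np.arctan2(v[1],v[0])))
```

```text
tri [ 0.4805 -0.421   0.0978] 0.0016242226352154174
0.1 0.10971253350919756 -96.3797050223638
0.107 0.10722278523861896 -96.62788537941516
[(array([312.4984, 158.0054]), np.float64(20.125), array([310.25, 154.75,   4.5 ,   7.75]))]
disc [356.8852 216.8804] [37.9007 39.3786] [ 0.4925 -0.3081  0.0895] exp px 39.96100519930676
0.11241856690466788 -95.78078654852906
0.10992396821280759 -96.00928436912342
```

```bash
python3 go.py .535 -.423 .25 110.4; python3 jog.py '[[0, 0, 0, 0, 0], [0, 0, 0, 0, 0]]' 20 >/dev/null; python3 go.py .535 -.423 .25 110.4
```

```text
t 22.05 pos [ 0.5489 -0.0611  0.2474] yaw 109.9327601611 q7 0.2729563561892796 F [-0.1663 -0.3765  0.4569] T [-0.0194 -0.1401  0.0462] w 0.0599327980040994
shift [-0.3355 -0.1365 -0.0024] turn -0.008154873585293118 w/o wrap -0.00815487358529287
t 22.25 pos [ 0.5492 -0.0605  0.2479] yaw 109.95102213386596 q7 0.2726041629105254 F [0.4865 0.2333 1.2132] T [-0.0245 -0.1117 -0.006 ] w 0.05067535388269246
shift [-0.3359 -0.137  -0.002 ] turn -0.007836142032617408 w/o wrap -0.007836142032617408
```

```bash
python3 jog.py '[[-8.4, -3.4, 0, 0, 0], [-16.8, -6.8, 0, 0, 0], [-25.2, -10.2, 0, 0, 0], [-33.6, -13.6, 0, 0, 0], [-42, -17, 0, 0, 0], [-50.4, -20.6, 0, 0, 0], [-58.8, -24, 0, 0, 0], [-67.2, -27.4, 0, 0, 0], [-67.2, -27.4, 8, 0, 0], [-67.2, -27.4, 16, 0, 0], [-67.2, -27.4, 24, 0, 0], [-67.2, -27.4, 25.4, 0, 0]]' >/dev/null; python3 jog.py '[[0, 0, 0, 0, 0], [0, 0, 0, 0, 0]]' >/dev/null; python3 go.py .51 -.423 .12 110
```

```text
t 23.65 pos [ 0.5367 -0.4228  0.1235] yaw 110.0313588487623 q7 0.8019536601301814 F [ 0.3501  0.3075 -0.0039] T [-0.0297 -0.1259  0.0538] w 0.0001164339277104751
shift [ 0.009  -0.0252  0.0035] turn 0.0005473151605369983 w/o wrap 0.0005473151605369983
```

To row units: -0.024 m is -4.8, -0.02 m is -4.

```bash
python3 jog.py '[[0.6, -2, 0.4, 0, 0], [1.4, -4, 0.4, 0, 0], [1.8, -4.8, 0.4, 0, 0], [1.8, -4.8, 0.4, 0, 0]]' >/dev/null; python3 go.py .51 -.423 .12 110;  python3 jog.py '[[0.2, -0.6, 0, 0, 0], [0.4, -1.2, 0, 0, 0], [0.4, -1.2, 0, 0, 0]]' >/dev/null; python3 go.py .51 -.423 .12 110
```

```text
t 24.05 pos [ 0.5092 -0.4225  0.1198] yaw 109.97627291933722 q7 0.8249729094880253 F [ 0.0627 -0.5334 -0.4505] T [-0.0268 -0.2003 -0.0146] w 0.0005149516502666976
shift [-0.0007  0.0006 -0.0002] turn -0.00041411567945179827 w/o wrap -0.00041411567945179827
t 24.35 pos [ 0.5035 -0.4221  0.119 ] yaw 110.03845080387126 q7 0.831464410059685 F [-0.3492 -0.0118 -0.3424] T [ 0.0313 -0.162  -0.0377] w 0.0004988992465099207
shift [-0.003   0.0058 -0.001 ] turn 0.0006710931275920125 w/o wrap 0.0006710931275920125
```

```bash
for i in 1 2 3; do :; done; python3 jog.py '[[0.2, -0.6, 0, 0, 0], [0.4, -1, 0, 0, 0], [0.4, -1, 0, 0, 0]]' | grep -E 'ee_pos|force'; python3 jog.py '[[0.14, -0.4, 0, 0, 0], [0.28, -0.8, 0, 0, 0], [0.28, -0.8, 0, 0, 0]]' | grep -E 'ee_pos|ft'
```

```text
ee_pos: [0.5, -0.4216, 0.1194]
ft_force: [6.2, -2.4, -2.0]
grip_force: 2.8
ee_pos: [0.4986, -0.4212, 0.12]
ft_force: [16.6, -2.7, -8.3]
```

To row units: -0.13 m is -26, 0.1 m is 20.

```bash
python3 jog.py '[[-0.6, 2, 0, 0, 0], [-2, 6, 0, 0, 0], [-2, 6, -8, 0, 0], [-2, 6, -18, 0, 0], [-2, 6, -26, 0, 0], [6, 10, -26, 0, 0], [14, 14, -26, 0, 0], [20, 14, -26, 0, 0], [20, 14, -26, 0, 0]]' | grep -E 'time|ee_pos|ft'
python3 - <<'E'
from vis import *
t=cam("top");s=cam("scene");C=np.array([.4934,-.3109])
cv2.imwrite("pics/p12s.png",s["img"][:,:,::-1]);cv2.imwrite("pics/p12t.png",t["img"][:,:,::-1])
print("knobS",blobs(s,(309,152,320,164),0,50))
for b in(blobs(t,(385,205,405,235),0,45)): v=plane(t,b[0],.1)[:2]-C;print(b[0],np.linalg.norm(v),np.degrees(np.arctan2(v[1],v[0])))
print("pin",blobs(t,(366,262,390,290),0,60),"cover",blobs(t,(290,165,312,188),0,60))
a=cv2.imread("pics/scene0.png");print("scene diff lid/bottle/sherd area")
o=cv2.imread("pics/top0.png").astype(int);d=np.abs(o-t["img"][:,:,::-1].astype(int)).max(2)
for nm,(x0,y0,x1,y1) in dict(bottle=(229,140,252,163),sherdA=(231,220,250,236),sherdB=(288,222,314,246)).items(): print(nm,d[y0:y1,x0:x1].mean(),d[y0:y1,x0:x1].max())
E
```

```text
time: 25.85
ee_pos: [0.5262, -0.299, 0.2498]
ft_force: [0.3, -0.6, 0.4]
knobS [(array([312.8797, 157.5008]), np.float64(19.75), array([311.25, 154.75,   4.5 ,   7.75]))]
[390.6738 215.4169] 0.0915769867481858 -87.5772845932881
pin [(array([377.9211, 275.2017]), np.float64(106.1875), array([373.75, 262.  ,   9.75,  28.  ]))] cover [(array([299.469 , 175.5198]), np.float64(61.8125), array([295.5, 171.5,   9. ,   9. ]))]
scene diff lid/bottle/sherd area
bottle 7.5160680529300565 12
sherdA 7.8256578947368425 11
sherdB 16.661858974358974 40
```

```bash
python3 jog.py '[[9, 3, 0, 0, 0], [18, 6, 0, 0, 0], [27, 9, 0, 0, 0], [36, 12, 0, 0, 0], [45, 14, 0, 0, 0], [50, 14, 0, 0, 0], [50, 14, 0, 0, 0]]' | grep -E 'time|ee_pos'
python3 - <<'E'
from vis import *
t=cam("top");s=cam("scene");C=np.array([.4934,-.3109])
print("knobS",blobs(s,(309,152,320,164),0,50))
for b in(blobs(t,(385,205,405,235),0,45)): v=plane(t,b[0],.1)[:2]-C;print(b[0],np.linalg.norm(v),np.degrees(np.arctan2(v[1],v[0])))
print("pin",blobs(t,(366,262,390,290),0,60))
o=cv2.imread("pics/top0.png").max(2)
def ce(im): 
    m=cv2.inRange(im[222:246,288:314].max(2).astype(np.float32)-im[222:246,288:314].min(2),8,80);M=cv2.moments(m,True);return M["m00"],M["m10"]/M["m00"],M["m01"]/M["m00"]
print("sherdB before/after",ce(cv2.imread("pics/top0.png")),ce(t["img"]))
E
```

```text
time: 26.65
ee_pos: [0.5057, -0.0421, 0.2495]
knobS [(array([312.926 , 157.3923]), np.float64(19.0), array([311.25, 154.75,   4.5 ,   7.75]))]
[396.8656 221.4835] 0.10971750167176743 -96.95512151675366
pin [(array([377.1444, 274.6275]), np.float64(31.375), array([374.5 , 271.25,   6.5 ,   7.5 ]))]
sherdB before/after (15.0, 18.333333333333332, 11.666666666666666) (525.0, 10.447619047619048, 11.49904761904762)
```

```bash
python3 -c "
from bench import r
print(r.close_job())"
```

```text
the job is handed in; nothing more can be done
None
```

I handed the job in at about 27 s: the pin and cover (knob up) lie on the worktop, and the suction lid is down in the pot with its lever hard against the stop. The bottle and sherd A showed no change in the pictures; arm shadow spoiled the check on sherd B, but the arm never went near it.

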